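# Set the sorting tray's fence to the blue mark and tighten its wing bolt

### The arm

A 7-joint arm with a two-finger parallel gripper is mounted at the origin on the work surface. World frame = base frame: x ahead of the robot, y to its left, z up, the work surface at z = 0. Lengths are in mm, angles in rad, forces in N, time in s.
With the tool pointing down it reaches from about 400 to 875 mm from the base axis. Payload 4.4 kg.
Tool frame: the origin (TCP) lies at the very end of the fingers, on their centre line; the grasp point (between the pads) lies 19 mm behind it; z points along the fingers, y is the direction in which the jaws open and shut (so a half turn about z gives the same grasp; the last joint's range is limited). The gripper opens to 85 mm and grips with 20 to 120 N. Pads are 22 mm wide; open, the fingers measure 114 mm over their backs; the gripper's body (76 mm by 85 mm) begins 54 mm behind the grasp point. The pads swing forward as they close: fully open they stand 13 mm farther back than shut.
Start: joints at [-0.066, 0.628, 0.038, 1.517, -0.027, 0.996, -0.02], TCP at [650.014, 0.028, 200.613] pointing down, gripper open.
Joint ranges: [-3.06, 3.06], [-0.37, 2.12], [-1.25, 1.32], [0.18, 2.47], [-1.1, 4.24], [0.23, 1.98], [-2.94, 2.94]. Speed limits (rad/s): [2.57, 2.57, 3.14, 3.14, 3.14, 3.14, 3.14].

### API

Orientations are given as [roll, pitch, yaw] about the fixed x, y, z axes, in that order (R = Rz(yaw) Ry(pitch) Rx(roll)).
In Python, from cell import ctrl, eyes gives the robot as it stands.
- The arm moves only by the tool move_arm, never from a script. Its argument "increments" is a list of rows, each a list of 6 numbers: the shift along the tool's x, y, z in cm, then the turn, a rotation vector about the tool's x, y, z in degrees. In form: [[x, y, z, wx, wy, wz], ...]. A call has 1 to 20 rows; each row is the pose to reach, as a shift and turn from the pose commanded when the call began, along the tool's axes at that moment; what a row does not reach only later rows make up. A row lasts 1/10 s, in which the tool goes at most 50 mm and 8.59 degrees, less where a joint would pass 70% of its speed; a pose out of reach is approached as far as the arm can. A call with a gripper value outside its range is refused whole. "grip" is the opening, from -1 (shut) to 1 (fully open), set as the call begins (left out, the last holds). The fingers move at their own pace and stop on an object; the grip force is fixed at half the most. Time passes only in rows, so rows that repeat a pose let the fingers close. It gives the time, the measured TCP pose, the force and the opening at its end, in the units of the state.
- ctrl.read_state(): the state, without advancing time (a new reading comes with each control period).
- eyes.get_image(name): name is "scene" or "side" or "wrist"; returns the picture (400x640x3 uint8, red, green, blue); there is no depth.
- eyes.calibration(name): a dict with "fx", "fy", "cx", "cy" (pixels), "dist" ([k1, k2, p1, p2, k3] as OpenCV has them; the pictures are not rectified), "pose" (4x4, takes a point from camera to world coordinates); the wrist camera has in their place "tool_from_camera" (4x4, takes a point from camera to tool coordinates, whose origin is the TCP and whose axes are the flange's). Camera axes: x right, y up, looking along -z (the intrinsics and any distortion apply to the point x, -y, -z); pixel columns grow to the right and rows downward; lengths in mm; the calibration is good to about 2 mm. A picture is of the moment at which its call begins: read the wrist's pose just before it. calibration takes no time and is no camera call.
- ctrl.finish_job(): hands the job in, once; it reports no verdict.
The state is a dict: "clock": time; "qpos": joint angles; "qd": joint speeds; "tau": joint torques, N m; "eef_pos": TCP position; "tool_rot": TCP orientation; "force": force on the tool from outside, world axes, zero at the start; "torque": the same for the moment, N m; "width": finger opening in mm.
Only numpy, scipy, OpenCV 4.12 (cv2) and the standard library are available. Lean on these libraries where they do the work, as an engineer would, in place of code of your own. Each camera call takes 0.05 s, during which the arm holds its last target. There are 200 camera calls.

### The job

On the tile sorting tray, slide the upright wooden fence along its slotted brass plate until it and its brass pointer line up with the middle of the cobalt-blue marker tile (not the white one). Then, with the fence there, tighten the red wing bolt by turning it clockwise, seen from above, all the way to its stop, and let go.

Things in the scene. Friction and masses are not known exactly. Their poses are not given: they have to be found in the camera images.
- fence_grip (a point): Upright dark-wood fence on a slotted brass plate on the light-wood tray: 70 mm wide (x), 12 mm thick (y: pinch it so), top 100 mm above the table. Point: mid-width, on its centre plane, 80 mm up. Slides only along its y (either way, 135 mm in all, 3 N friction, stays put). A brass pointer at its foot, in the centre plane, points in +x to the marker tiles. x, y are the tray's axes.
- blue_mark (a point): Middle of the top of the cobalt-blue marker tile, 18 x 16 x 4 mm, on the tray's +x border, 71 mm in +x from the fence's middle, 24 mm above the table; axes are the tray's. The fence is set when its centre plane is level with this point in y, 28 to 57 mm from its start, to either side. A like white tile on the same border is not wanted.
- wing_mid (a point): Centre of the red wing of the wing bolt: an upright bar 52 mm long (x), 12 mm thick (y: pinch it so), 32 mm tall, centre 65 mm above the table; its axes turn with it. The bolt stands in the tray through the plate's slot, on the fence's line of travel, 95 mm or more in -y from either marker's place. It turns about the vertical here and does not travel with the fence.
- wing_bolt (a joint): Angle of the wing bolt, rad: 0 is loose, wing across the slot (its x parallel to the tray's x); grows clockwise seen from above; 1.4 is the stop, tight. Starts between 0 and 0.25. Friction 0.05 N m, stays where left.

How it is judged (in metres and radians):
On the way:
1. the fence is at the blue marker (within 10 mm along the slide) while the wing bolt is still loose (below 0.6 rad) (y of fence_grip in the frame of blue_mark between -0.01 and 0.01 m and value of joint wing_bolt below 0.6 rad), for 0.2 s.
At the end, for the whole second after the job is handed in: The fence stands within 10 mm of the middle of the blue marker tile, measured along the slide, and the wing bolt is turned clockwise to at least 1.15 rad (its stop is at 1.4) (y of fence_grip in the frame of blue_mark between -0.01 and 0.01 m and value of joint wing_bolt above 1.15 rad); the robot touches nothing.
It also fails if it takes over 48 s, if anything falls off the work surface, if the arm or the gripper's body presses on something with over 40 N, if the wrist force passes 120 N, or if a joint passes its speed limit or range.

## Working session

There is one attempt and no reset: what is moved stays moved. The work goes in short steps, Python scripts to look and compute and a tool call to move; the robot and the scene stay as the last step left them, time stands still between calls to the robot, and variables do not carry over. Pictures are saved under pics/ and viewed, about 8 in all and at most 12, crops included, and the job is handed in when it is done.

Besides the shell and the picture viewer there is one more tool, called after "Emit:" as name([rows], argument=value, ...), one row to a line, values as JSON. move_arm: Moves the arm, as the interface text tells. Its arguments: {"type":"object","properties":{"increments":{"type":"array","items":{"type":"array","items":{"type":"number"}}},"grip":{"type":"number"}},"required":["increments"]}

```bash
mkdir -p pics; cat > h.py <<'E'
import numpy as np, cv2
from cell import ctrl, eyes
from scipy.spatial.transform import Rotation as R
def cam(name, st=None):
    c=eyes.calibration(name)
    if 'pose' in c: T=np.array(c['pose'])
    else:
        st=st or ctrl.read_state(); P=np.eye(4)
        P[:3,:3]=R.from_euler('xyz',st['tool_rot']).as_matrix(); P[:3,3]=st['eef_pos']
        T=P@np.array(c['tool_from_camera'])
    K=np.array([[c['fx'],0,c['cx']],[0,c['fy'],c['cy']],[0,0,1.]])
    return K,np.array(c['dist'],float),T
def ray(C,uv):
    K,d,T=C; p=cv2.undistortPoints(np.array(uv,float).reshape(-1,1,2),K,d).reshape(-1,2)
    v=np.c_[p[:,0],-p[:,1],-np.ones(len(p))]@T[:3,:3].T
    return T[:3,3],v
def onz(C,uv,z):
    o,v=ray(C,uv); return o+v*((z-o[2])/v[:,2])[:,None]
def snap(name,f):
    st=ctrl.read_state(); im=np.array(eyes.get_image(name)); cv2.imwrite(f'pics/{f}.png',im[:,:,::-1]); return im,cam(name,st)
E
python3 - <<'E'
from h import *
a=[snap(n,n+'0')[0] for n in('scene','side','wrist')]
cv2.imwrite('pics/s2.png',cv2.resize(np.vstack(a[:2]),(800,1000))[:, :, ::-1])
st=ctrl.read_state();print(st['clock'],st['tool_rot'],st['width'],st['force'])
for n in('scene','side'):print(cam(n)[2].round(2))
E
```

```text
0.15 [-3.14015357e+00  1.70259844e-05  1.57082685e+00] 85.12924705669415 [-0.42502379  0.54341787 -0.64412696]
[[-8.4000e-01 -2.9000e-01  4.6000e-01  8.6476e+02]
 [ 5.4000e-01 -4.6000e-01  7.1000e-01  5.1285e+02]
 [ 0.0000e+00  8.4000e-01  5.4000e-01  4.3354e+02]
 [ 0.0000e+00  0.0000e+00  0.0000e+00  1.0000e+00]]
[[-9.6000e-01  2.1000e-01 -1.8000e-01  4.4516e+02]
 [-2.8000e-01 -7.3000e-01  6.2000e-01  4.4704e+02]
 [-0.0000e+00  6.5000e-01  7.6000e-01  5.7597e+02]
 [ 0.0000e+00  0.0000e+00  0.0000e+00  1.0000e+00]]
```

View pics/scene0.png

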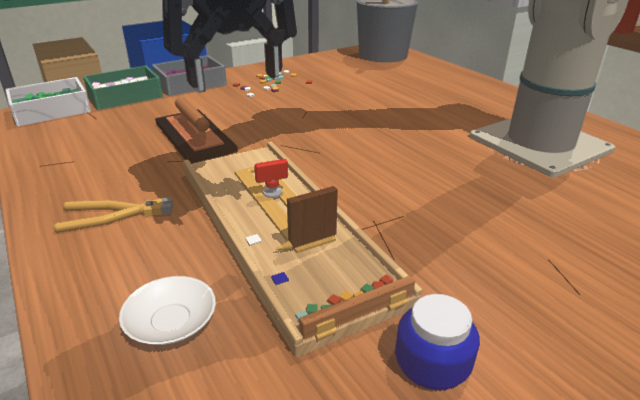

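View pics/wrist0.png

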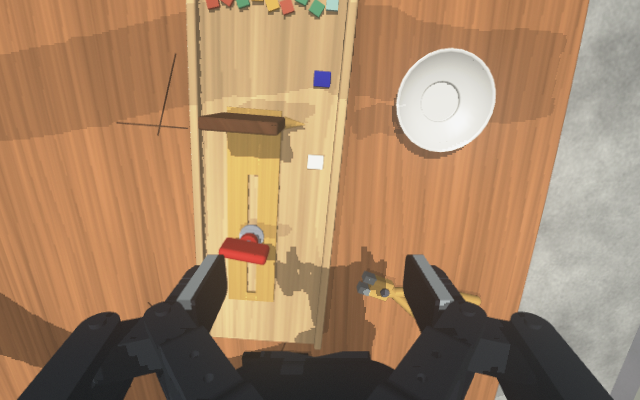

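Scene: fence near (312,218), blue tile (280,278), white tile (253,240), wing (271,171). Wrist: blue (322,79), white (315,162), pointer tip (303,125), wing (245,250).

```bash
python3 - <<'E'
from h import *
I={n:cv2.imread(f'pics/{n}0.png') for n in('scene','side','wrist')}
def blob(im,f):
    hsv=cv2.cvtColor(im,cv2.COLOR_BGR2HSV).astype(int); m=f(*np.moveaxis(hsv,2,0)).astype(np.uint8)
    n,l,s,c=cv2.connectedComponentsWithStats(m); 
    return sorted([(s[i,4],c[i].round(1).tolist(),s[i,:4].tolist()) for i in range(1,n) if s[i,4]>60],reverse=True)[:5]
blue=lambda h,s,v:(h>110)&(h<130)&(s>150)&(v>60); white=lambda h,s,v:(s<40)&(v>200); red=lambda h,s,v:((h<4)|(h>174))&(s>190)&(v>90)
for n in I:
    for k,f in(('b',blue),('w',white),('r',red)): print(n,k,blob(I[n],f))
C=cam('wrist'); print(C[2].round(2))
print(onz(C,[[322,79],[315,162],[303,125]],24))
a=cv2.resize(I['wrist'][60:280,180:350],None,fx=2.7,fy=2.7,interpolation=2)
cv2.imwrite('pics/c1.png',a); cv2.imwrite('pics/c2.png',I['side'])
E
```

```text
scene b [(np.int32(1480), [146.9, 44.7], [123, 22, 61, 47]), (np.int32(1440), [444.8, 349.4], [406, 314, 73, 54]), (np.int32(149), [453.2, 379.5], [439, 370, 30, 18]), (np.int32(102), [279.4, 277.7], [272, 273, 16, 11]), (np.int32(102), [185.0, 30.7], [182, 22, 9, 20])]
scene w [(np.int32(4626), [166.1, 308.5], [119, 277, 96, 67]), (np.int32(1935), [442.0, 315.2], [413, 294, 59, 43]), (np.int32(99), [129.5, 80.2], [114, 77, 33, 8]), (np.int32(90), [253.0, 238.9], [246, 235, 15, 9]), (np.int32(85), [246.9, 41.9], [229, 39, 37, 7])]
scene r []
side b [(np.int32(876), [271.8, 362.0], [241, 328, 59, 53]), (np.int32(704), [463.5, 15.2], [435, 0, 58, 33])]
side w [(np.int32(266), [205.5, 193.2], [195, 186, 23, 18]), (np.int32(90), [379.2, 22.7], [369, 18, 21, 9])]
side r []
wrist b [(np.int32(192), [322.1, 78.9], [314, 72, 16, 15])]
wrist w [(np.int32(7211), [445.2, 103.3], [396, 48, 100, 104]), (np.int32(213), [314.8, 161.7], [307, 155, 17, 15]), (np.int32(120), [540.2, 260.4], [532, 252, 17, 18]), (np.int32(77), [567.9, 169.5], [562, 163, 12, 14])]
wrist r []
[[ 1.0000e+00  0.0000e+00  0.0000e+00  6.5070e+02]
 [-0.0000e+00  9.5000e-01  3.1000e-01  7.8430e+01]
 [-0.0000e+00 -3.1000e-01  9.5000e-01  3.7352e+02]
 [ 0.0000e+00  0.0000e+00  0.0000e+00  1.0000e+00]]
[[658.02880519  96.86387234  24.        ]
 [650.5473059    7.22779884  24.        ]
 [637.26906176  48.86216205  24.        ]]
```

View pics/c1.png

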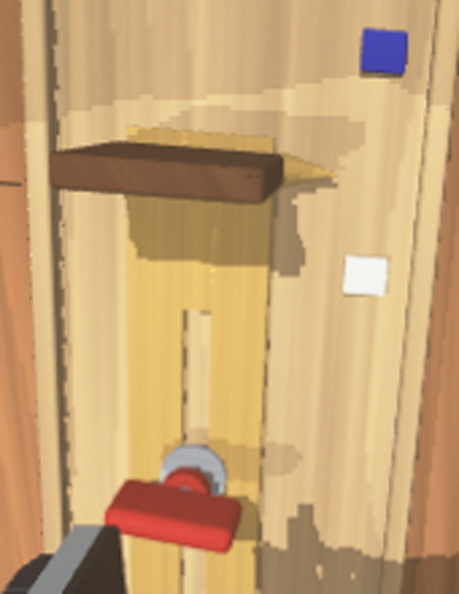

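View pics/c2.png

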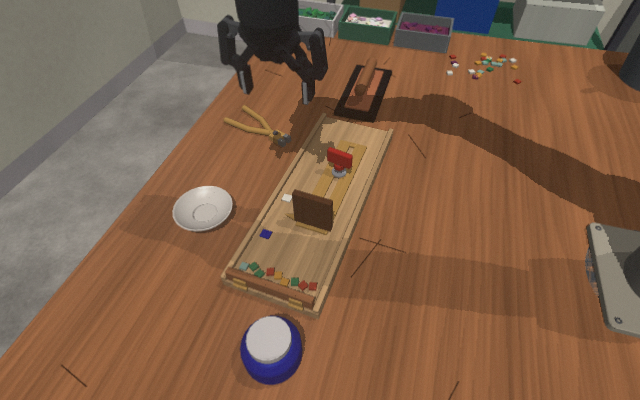

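The crop shows the fence top as a strip from about wrist px (199,123) to (278,128). The pointer tip is at (304,124) and the wing top centre near (244,251).

```bash
python3 - <<'E'
from h import *
C=cam('wrist')
B,W=onz(C,[[322.1,78.9],[314.8,161.7]],24)
y=(B-W)[:2]; y/=np.linalg.norm(y); x=np.array([y[1],-y[0]]); print('yaw',np.degrees(np.arctan2(x[1],x[0])))
f=onz(C,[[198.9,123],[277.8,128.5]],100); print(f, np.linalg.norm(f[1]-f[0]))
c=f.mean(0); print('fence',c,(B-c)[:2]@x,(B-c)[:2]@y)
t=onz(C,[[304,124.4]],22)[0]; print('tip dy',(B-t)[:2]@y)
# wing top face corners
im=cv2.imread('pics/wrist0.png'); h=cv2.cvtColor(im,cv2.COLOR_BGR2HSV).astype(int)
for v0 in(90,150,190):
  m=((h[...,0]<6)|(h[...,0]>172))&(h[...,1]>150)&(h[...,2]>v0); m[:200]=0;m[280:]=0;m[:,:200]=0;m[:,300:]=0
  p=np.argwhere(m)[:,::-1].astype(np.float32); print(v0,len(p),p.min(0),p.max(0),cv2.minAreaRect(p))
w=onz(C,[[219.6,252],[267,257.5],[244,251]],81); print(w, (w[2]-c)[:2]@x,(w[2]-c)[:2]@y)
E
```

```text
yaw -4.9976225709906545
[[549.64029807  57.3332209  100.        ]
 [618.2151734   52.34188517 100.        ]] 68.75628668115664
fence [583.92773574  54.83755303 100.        ] 70.25482189307635 48.43097040512339
tip dy 49.16270384480478
90 987 [219. 234.] [268. 263.] ((243.87200927734375, 246.5470733642578), (47.5732536315918, 27.692590713500977), 10.784297943115234)
150 531 [219. 235.] [265. 263.] ((243.58425903320312, 247.18272399902344), (47.24580001831055, 26.336029052734375), 10.78429889678955)
190 387 [219. 236.] [264. 263.] ((242.7303466796875, 247.60198974609375), (45.70106506347656, 25.154470443725586), 10.885526657104492)
[[549.20968571 -77.89945744  81.        ]
 [599.3586765  -84.30856513  81.        ]
 [575.3318823  -76.62540822  81.        ]] 2.889143160614201 -131.7120029851839
```

Emit:
move_arm([
  [0.5, -0.6, 0, 0, 0, -8],
  [1.1, -1.3, 0, 0, 0, -16],
  [1.7, -2.0, 0, 0, 0, -24],
  [2.3, -2.7, 0, 0, 0, -32],
  [2.9, -3.4, 0.5, 0, 0, -40],
  [3.5, -4.1, 1, 0, 0, -48],
  [4.1, -4.8, 1.5, 0, 0, -56],
  [4.6, -5.5, 2, 0, 0, -64],
  [5.1, -6.1, 2.5, 0, 0, -72],
  [5.4, -6.5, 3, 0, 0, -80],
  [5.5, -6.6, 3.5, 0, 0, -85],
  [5.5, -6.6, 3.5, 0, 0, -85],
  [5.5, -6.6, 3.5, 0, 0, -85],
], grip=1)

```text
clock: 1.45
eef_pos: [584.0, 54.8, 165.5]
tool_rot: [-3.142, -0.0, 3.052]
force: [0.2, -0.1, 0.1]
width: 85.5
```

```bash
python3 - <<'E'
from h import *
im,C=snap('wrist','w1'); st=ctrl.read_state(); print(st['clock'],st['eef_pos'],st['tool_rot'],st['qpos'],st['force'])
E
```

```text
1.5 [584.23362587  54.78857086 165.69240342] [-3.14151886e+00  1.72272085e-04  3.05200008e+00] [ 0.09077798  0.59807128 -0.36452658  1.73059905  0.26776991  0.86196927
  1.08980624] [-0.12939452 -0.3799433  -0.07674826]
```

View pics/w1.png

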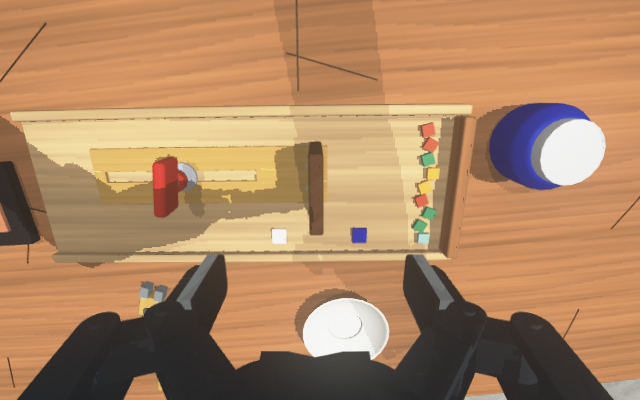

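Wrist view: fence top strip is centred between the jaws at about (316,188). The tiles are at (279,236) white and (359,235) blue, and the wing is at (165,187). Now descending and gripping.

Emit:
move_arm([
  [0, 0, 1, 0, 0, 0],
  [0, 0, 2.5, 0, 0, 0],
  [0, 0, 4.5, 0, 0, 0],
  [0, 0, 6.5, 0, 0, 0],
  [0, 0, 8.5, 0, 0, 0],
  [0, 0, 9.8, 0, 0, 0],
  [0, 0, 10.5, 0, 0, 0],
  [0, 0, 10.5, 0, 0, 0],
])

```text
clock: 2.3
eef_pos: [583.5, 55.0, 59.7]
tool_rot: [-3.141, -0.001, 3.054]
force: [0.2, -0.7, -0.7]
width: 85.6
```

Emit:
move_arm([
  [0, 0, 0, 0, 0, 0],
  [0, 0, 0, 0, 0, 0],
  [0, 0, 0, 0, 0, 0],
  [0, 0, 0, 0, 0, 0],
  [0, 0, 0, 0, 0, 0],
  [0, 0, 0, 0, 0, 0],
  [0, 0, 0, 0, 0, 0],
  [0, 0, 0, 0, 0, 0],
  [0, 0, 0, 0, 0, 0],
  [0, 0, 0, 0, 0, 0],
], grip=-1)

```text
clock: 3.3
eef_pos: [584.2, 55.1, 61.1]
tool_rot: [-3.142, 0.001, 3.055]
force: [-2.0, -0.7, 5.2]
width: 10.1
```

```bash
python3 - <<'E'
from h import *
st=ctrl.read_state(); print(st['clock'],st['eef_pos'],st['tool_rot'],st['force'],st['torque'],st['width'])
# tray y target: blue (658.03,96.86), from fence TCP
yaw=np.radians(-5); y=np.array([-np.sin(yaw),np.cos(yaw)])
im,C=snap('wrist','w2'); h=cv2.cvtColor(im,cv2.COLOR_RGB2HSV).astype(int)
m=(h[...,0]>110)&(h[...,0]<130)&(h[...,1]>150)&(h[...,2]>60)
n,l,s,c=cv2.connectedComponentsWithStats(m.astype(np.uint8))
for i in range(1,n):
  if s[i,4]>60: b=onz(C,[c[i]],24)[0]; print(s[i],c[i],b,(b-st['eef_pos'])[:2]@y)
im1=cv2.imread('pics/w1.png')
E
```

```text
3.3 [584.21861517  55.05779376  61.13733373] [-3.14154143e+00  5.78880178e-04  3.05461212e+00] [-1.97453259 -0.70569465  5.20727881] [-0.07442853  0.26782541  0.12640545] 10.075673601939336
[ 595  123   45  110 3292] [622.44258809 178.19380316] [579.76719161 279.54956392  24.        ] 223.24954407454024
[367 281  20  16 257] [376.85992218 287.42023346] [654.28976543  97.76525818  24.        ] 48.652052774922275
```

Emit:
move_arm([
  [0, 0.2, 0, 0, 0, 0],
  [0, 0.5, 0, 0, 0, 0],
  [0, 1.0, 0, 0, 0, 0],
  [0, 1.5, 0, 0, 0, 0],
  [0, 2.0, 0, 0, 0, 0],
  [0, 2.5, 0, 0, 0, 0],
  [0, 3.0, 0, 0, 0, 0],
  [0, 3.5, 0, 0, 0, 0],
  [0, 4.0, 0, 0, 0, 0],
  [0, 4.4, 0, 0, 0, 0],
  [0, 4.7, 0, 0, 0, 0],
  [0, 4.87, 0, 0, 0, 0],
  [0, 4.87, 0, 0, 0, 0],
  [0, 4.87, 0, 0, 0, 0],
])

```text
clock: 4.75
eef_pos: [588.0, 102.6, 61.2]
tool_rot: [-3.14, -0.0, 3.054]
force: [-1.3, -1.3, 6.6]
width: 9.9
```

Emit:
move_arm([
  [0, 0, 0, 0, 0, 0],
  [0, 0, 0, 0, 0, 0],
  [0, 0, 0, 0, 0, 0],
  [0, 0, 0, 0, 0, 0],
  [0, 0, 0, 0, 0, 0],
  [0, 0, 0, 0, 0, 0],
], grip=1)

```text
clock: 5.35
eef_pos: [588.2, 103.7, 60.6]
tool_rot: [3.141, -0.0, 3.054]
force: [-0.4, -0.1, 0.7]
width: 85.4
```

Emit:
move_arm([
  [0, 0, -0.5, 0, 0, 0],
  [0, 0, -2, 0, 0, 0],
  [0, 0, -4, 0, 0, 0],
  [0, 0, -6.5, 0, 0, 0],
  [0, 0, -9, 0, 0, 0],
  [0, -2, -10.5, 0, 0, 0],
  [0, -5, -10.5, 0, 0, 0],
  [0, -8, -10.5, 0, 0, 0],
  [0, -9.5, -10.5, 0, 0, 0],
  [0, -10, -10.5, 0, 0, 0],
  [0, -10, -10.5, 0, 0, 0],
  [0, -10, -10.5, 0, 0, 0],
])

```text
clock: 6.55
eef_pos: [579.8, 6.0, 165.8]
tool_rot: [3.14, 0.0, 3.056]
force: [0.6, 1.0, -0.1]
width: 85.4
```

```bash
python3 - <<'E'
from h import *
im,C=snap('wrist','w3'); st=ctrl.read_state(); print(st['clock'],st['eef_pos'],st['width'])
cv2.imwrite('pics/w3c.png',cv2.resize(im[80:280,150:450],None,fx=2.6,fy=2.6,interpolation=2)[:,:,::-1])
E
```

```text
6.6 [579.71783355   6.12657874 165.74895986] 85.01846003267337
```

View pics/w3c.png

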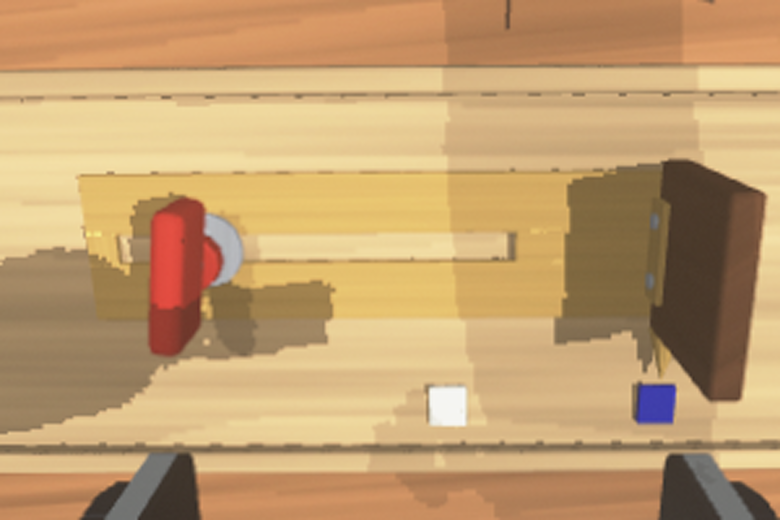

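Pointer tip at crop (660,373) is level with blue tile (655,404), within about 2 mm. The wing is at crop (175,275) with its washer at (222,250).

```bash
python3 - <<'E'
from h import *
C=cam('wrist'); f=lambda p,z:onz(C,np.array(p)/2.6+[150,80],z)
yaw=np.radians(-5); x=np.array([np.cos(yaw),np.sin(yaw)]); y=np.array([-x[1],x[0]])
b=f([[655,404]],24)[0]; t=f([[660,373]],22)[0]; print('tip-blue',(t-b)[:2]@y)
# bolt along fence line: fence (584.2,55.06)
P=np.array([584.2,55.06]); s=(b[:2]-P)@y; print('blue',b,'dy from start',s)
print('washer',[(q, (q[:2]-P)@x,(q[:2]-P)@y) for q in f([[222,250]],26)])
im=cv2.imread('pics/w3.png'); h=cv2.cvtColor(im,cv2.COLOR_BGR2HSV).astype(int)
m=((h[...,0]<6)|(h[...,0]>172))&(h[...,1]>150)&(h[...,2]>80)
n,l,S,c=cv2.connectedComponentsWithStats(m.astype(np.uint8)); i=[k for k in range(1,n) if S[k,4]>500 and 180<c[k][0]<260][0]
sub=im[S[i,1]-2:S[i,1]+S[i,3]+2,S[i,0]-2:S[i,0]+S[i,2]+2]; print(S[i])
cv2.imwrite('pics/wing.png',cv2.resize(sub,None,fx=8,fy=8,interpolation=0))
E
```

```text
tip-blue 1.4529022012495558
blue [657.40683657  97.06736878  24.        ] dy from start 48.22791427823351
washer [(array([573.27114556, -77.26822557,  26.        ]), np.float64(0.6458979396649237), np.float64(-132.77718914988424))]
[ 208  157   27   60 1104]
```

View pics/wing.png

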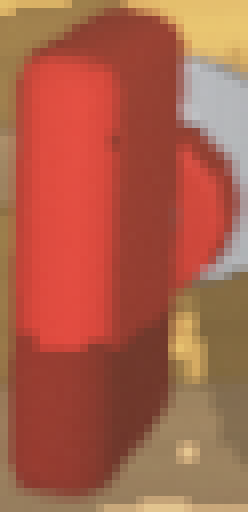

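```bash
python3 - <<'E'
from h import *
C=cam('wrist'); q=onz(C,[[214.75,162.5],[213.3,216]],81); d=q[1]-q[0]
P=np.array([584.2,55.06]);yaw=np.radians(-5); x=np.array([np.cos(yaw),np.sin(yaw)]); y=np.array([-x[1],x[0]])
c=q.mean(0); print(q,np.linalg.norm(d),c,(c[:2]-P)@x,(c[:2]-P)@y,'wing yaw',np.degrees(np.arctan2(d[1],d[0])))
print(ctrl.read_state()['qpos'].round(2))
E
```

```text
[[547.35142973 -77.25660935  81.        ]
 [595.51883161 -87.60379292  81.        ]] 49.26624413817564 [571.43513067 -82.43020114  81.        ] -0.7332345470339386 -138.07954107871615 wing yaw -12.123865667832517
[ 0.18  0.59 -0.36  1.75  0.26  0.85  1.18]
```

```bash
python3 - <<'E'
from h import *
for n,f,box in(('scene','scene0',(250,155,295,182)),('side','side0',(322,145,356,170))):
    im=cv2.imread(f'pics/{f}.png'); h=cv2.cvtColor(im,cv2.COLOR_BGR2HSV).astype(int)
    m=((h[...,0]<7)|(h[...,0]>170))&(h[...,1]>150)&(h[...,2]>70); k=np.zeros_like(m); k[box[1]:box[3],box[0]:box[2]]=1
    m&=k; p=np.argwhere(m)[:,::-1]; r=cv2.minAreaRect(p.astype(np.float32)); print(n,len(p),p.min(0),p.max(0),p.mean(0),r[0]); print(onz(cam(n),[p.mean(0),r[0]],65))
C=cam('wrist')
# wing silhouette in w3 (excl. bolt) corners from wing.png
pts=np.array([[18,60],[110,10],[182,45],[170,400],[100,492],[15,485]],np.float32)/8+[206,155]
M=cv2.moments(pts.astype(np.float32)); print(onz(C,[[M['m10']/M['m00'],M['m01']/M['m00']]],65))
E
```

```text
scene 616 [255 159] [287 181] [271.10064935 170.30681818] (271.5000305175781, 170.99998474121094)
[[570.27624705 -85.66104064  65.        ]
 [570.78296295 -83.36927422  65.        ]]
side 396 [327 147] [351 169] [339.0530303  158.36363636] (338.1495056152344, 159.71133422851562)
[[570.54474636 -79.65693073  65.        ]
 [571.24787692 -75.54165711  65.        ]]
[[572.32175284 -84.02866179  65.        ]]
```

Emit:
move_arm([
  [0, -1, 0, 0, 0, 2],
  [0, -3, 0, 0, 0, 5],
  [0, -5, 0, 0, 0, 7],
  [0, -7, 0, 0, 0, 7],
  [0, -8.3, 0.5, 0, 0, 7],
  [0, -8.8, 2, 0, 0, 7],
  [0, -8.8, 4, 0, 0, 7],
  [0, -8.8, 6, 0, 0, 7],
  [0, -8.8, 8, 0, 0, 7],
  [0, -8.8, 10, 0, 0, 7],
  [0, -8.8, 11.3, 0, 0, 7],
  [0, -8.8, 11.7, 0, 0, 7],
  [0, -8.8, 11.7, 0, 0, 7],
  [0, -8.8, 11.7, 0, 0, 7],
])

```text
clock: 8.0
eef_pos: [572.5, -83.9, 49.3]
tool_rot: [3.141, 0.001, 2.932]
force: [0.6, 0.9, 0.2]
width: 85.2
```

Emit:
move_arm([
  [0, 0, 0, 0, 0, 0],
  [0, 0, 0, 0, 0, 0],
  [0, 0, 0, 0, 0, 0],
  [0, 0, 0, 0, 0, 0],
  [0, 0, 0, 0, 0, 0],
  [0, 0, 0, 0, 0, 0],
  [0, 0, 0, 0, 0, 0],
  [0, 0, 0, 0, 0, 0],
  [0, 0, 0, 0, 0, 0],
  [0, 0, 0, 0, 0, 0],
], grip=-1)

```text
clock: 9.0
eef_pos: [572.1, -83.4, 48.9]
tool_rot: [3.141, 0.0, 2.932]
force: [-0.7, 2.6, 4.4]
width: 8.2
```

```bash
python3 - <<'E'
from h import *
st=ctrl.read_state(); print({k:np.round(v,2) for k,v in st.items()})
E
```

```text
{'clock': np.float64(9.0), 'qpos': array([ 0.27,  0.74, -0.27,  1.84,  0.32,  0.6 ,  1.16]), 'qd': array([ 0.,  0.,  0.,  0., -0., -0.,  0.]), 'tau': array([ 8.300e-01, -5.169e+01, -2.030e+00, -1.201e+01,  3.600e-01,
       -2.100e-01,  1.000e-02]), 'eef_pos': array([572.06, -83.39,  48.88]), 'tool_rot': array([3.14, 0.  , 2.93]), 'force': array([-0.73,  2.62,  4.4 ]), 'torque': array([ 0.38,  0.22, -0.01]), 'width': np.float64(8.23)}
```

Emit:
move_arm([
  [0, 0, 0, 0, 0, 2],
  [0, 0, 0, 0, 0, 5],
  [0, 0, 0, 0, 0, 9],
  [0, 0, 0, 0, 0, 13],
  [0, 0, 0, 0, 0, 17],
  [0, 0, 0, 0, 0, 21],
  [0, 0, 0, 0, 0, 25],
  [0, 0, 0, 0, 0, 28],
  [0, 0, 0, 0, 0, 30],
  [0, 0, 0, 0, 0, 30],
])

```text
clock: 10.0
eef_pos: [571.9, -83.9, 48.9]
tool_rot: [-3.141, 0.0, 2.408]
force: [-2.4, 0.5, 5.5]
width: 7.8
```

Emit:
move_arm([
  [0, 0, 0, 0, 0, 2],
  [0, 0, 0, 0, 0, 5],
  [0, 0, 0, 0, 0, 9],
  [0, 0, 0, 0, 0, 13],
  [0, 0, 0, 0, 0, 17],
  [0, 0, 0, 0, 0, 21],
  [0, 0, 0, 0, 0, 25],
  [0, 0, 0, 0, 0, 29],
  [0, 0, 0, 0, 0, 33],
  [0, 0, 0, 0, 0, 36],
  [0, 0, 0, 0, 0, 39],
  [0, 0, 0, 0, 0, 41],
  [0, 0, 0, 0, 0, 42],
  [0, 0, 0, 0, 0, 42],
])

```text
clock: 11.4
eef_pos: [571.1, -84.2, 48.9]
tool_rot: [-3.14, 0.0, 1.675]
force: [-2.1, 0.6, 6.3]
width: 7.8
```

```bash
python3 - <<'E'
from h import *
st=ctrl.read_state(); print(st['torque'],st['tau'].round(2),st['qpos'].round(2),st['tool_rot'])
E
```

```text
[0.04904505 0.51689464 0.06346311] [ -0.06 -51.04   1.8  -12.49  -0.07  -0.81  -0.09] [ 0.05  0.73  0.07  1.85 -0.09  0.56  0.29] [-3.14013481e+00  3.77004549e-04  1.67510863e+00]
```

Emit:
move_arm([
  [0, 0, 0, 0, 0, 1],
  [0, 0, 0, 0, 0, 2],
  [0, 0, 0, 0, 0, 3],
  [0, 0, 0, 0, 0, 4],
  [0, 0, 0, 0, 0, 4],
  [0, 0, 0, 0, 0, 4],
])

```text
clock: 12.0
eef_pos: [571.1, -84.2, 48.9]
tool_rot: [-3.14, 0.001, 1.607]
force: [-2.0, -0.1, 7.3]
width: 7.8
```

```bash
python3 - <<'E'
from h import *
st=ctrl.read_state(); print(st['torque'],st['force'],st['tau'].round(2),st['tool_rot'])
E
```

```text
[0.07833431 0.56649712 0.27649422] [-2.0181912  -0.06884883  7.28587119] [  0.16 -50.93   2.12 -12.48  -0.3   -0.83  -0.29] [-3.14016459e+00  5.53463967e-04  1.60668499e+00]
```

The reaction torque rose from 0.06 to 0.28 N m, so the bolt is at its stop. Releasing and backing off.

Emit:
move_arm([
  [0, 0, 0, 0, 0, 0],
  [0, 0, 0, 0, 0, 0],
  [0, 0, 0, 0, 0, 0],
  [0, 0, 0, 0, 0, 0],
  [0, 0, 0, 0, 0, 0],
  [0, 0, 0, 0, 0, 0],
], grip=1)

```text
clock: 12.6
eef_pos: [571.9, -83.7, 48.5]
tool_rot: [-3.142, -0.0, 1.606]
force: [-0.6, -0.8, -0.2]
width: 85.5
```

Emit:
move_arm([
  [0, 0, -0.5, 0, 0, 0],
  [0, 0, -2, 0, 0, 0],
  [0, 0, -4, 0, 0, 0],
  [0, 0, -7, 0, 0, 0],
  [0, 0, -10, 0, 0, 0],
  [0, 0, -13, 0, 0, 0],
  [0, 0, -15, 0, 0, 0],
  [2, 0, -16, 0, 0, 0],
  [4, 0, -16, 0, 0, 0],
  [6, 0, -16, 0, 0, 0],
  [7, 0, -16, 0, 0, 0],
  [7, 0, -16, 0, 0, 0],
])

```text
clock: 13.8
eef_pos: [569.4, -12.0, 208.8]
tool_rot: [3.141, -0.001, 1.609]
force: [0.2, -0.2, 0.6]
width: 85.6
```

```bash
python3 - <<'E'
from h import *
im,C=snap('wrist','w4'); st=ctrl.read_state(); print(st['clock'],st['eef_pos'],st['width'])
E
```

```text
13.85 [569.42656667 -13.72422372 208.73735128] 85.7328766729348
```

View pics/w4.png

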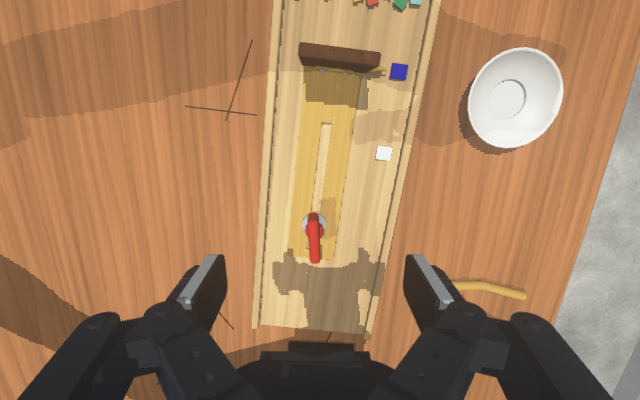

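The wing now lies along the slot, from (314,213) to (315,262). The pointer tip at (386,71) points at the blue tile (399,72), and the gripper is clear.

```bash
python3 - <<'E'
from h import *
C=cam('wrist'); q=onz(C,[[399,72],[386,71.5]],23); y=np.array([.087,.996]); print('tip-blue',(q[1]-q[0])[:2]@y)
w=onz(C,[[314,214],[315,262]],81); d=(w[0]-w[1]); print('wing vs tray deg',-5+90-np.degrees(np.arctan2(-d[1],-d[0]))-90, d)
ctrl.finish_job()
E
```

```text
tip-blue -1.3227901825094
wing vs tray deg 81.90797153198702 [-3.05937054 56.63557813  0.        ]
the job is handed in; nothing more can be done
```

I slid the fence about 48.7 mm in the tray's +y direction to the blue tile while the wing bolt was still loose. I then let go, gripped the red wing, turned it clockwise to its stop, released it and backed off. The job was handed in at about 14 s on the robot's clock, and it reports no verdict.

**Last checks:**
- **Fence:** the pointer was within about 1.5 mm of the blue tile's middle. The two views disagreed slightly, at +1.5 mm before tightening and −1.3 mm after, but both are well inside the 10 mm limit.
- **Wing bolt:** it measured about 82° (1.43 rad). That is the 1.4 rad stop within measuring error. The torque on the gripper rose from 0.06 to 0.28 N m at the end of the turn, which also fits the stop.
- **Gripper:** open and clear of everything.

**Disagreement:** my camera estimates of where the wing's centre was differed by up to about 10 mm. The grasp still held, with side forces of 3 N or less.

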